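Lock the light level and show the notched slide's label

TASK

Set the slide lamp: turn its knob until the pointer is at the raised mark on the dial, then slide the guard hood fully home over the knob. Then find the slide with the small corner notch (its notched end is the frosted label end), pick it up, and finish still holding it over the middle of the lamp's light pad, with the slide's middle 100 to 200 mm above the pad, sloping at about 45 degrees with the notched end uppermost and its label face still on the upper side. Leave the slide without a notch and the other things on the bench where they are.

Things in the scene. Friction and masses are not known exactly. Their poses are not given: they have to be found in the camera images.
- lamp: Cream lamp housing, fixed to the bench, 140 x 345 x 45 mm high; origin on the bench under the knob's turning axis, z up. It reaches 200 mm to its -y (light pad end) and 145 mm to its +y (guard end), 70 mm to each side in x.
- knob_grip (a point): Lamp knob, on its upright turning axis, 65 mm above the bench. The grip is an aluminium bar 11 mm wide, 39 long, from 53 to 77 mm above the bench, on a black disc 40 mm across. x points along the bar to its pointed end (the pointer; black line on top), the other end is square; z up. Turning takes 0.03 N m; it stays where left.
- pointer (a point): Tip of the knob's pointer, 20 mm from the turning axis; turns with the knob. At the start it stands 0.5 to 1.3 rad short of the mark: turn clockwise, seen from above, to reach it.
- mark (a point): The raised black tick (8 x 3 mm) on the dial plate round the knob, 26 mm from the turning axis, 47 mm above the bench. x points straight out from the axis, z up. It does not move. The knob is set when pointer and tick lie in one line out from the axis.
- guard_fin (a point): Middle of the upright fin on the guard hood, a grey cover 74 x 64 x 42 mm high on rails on the lamp. Fin: 10 mm thick along the rails (this frame's y), 44 mm wide, 87 to 123 mm above the bench, this point 105 mm. The hood slides to -y of this frame, over the knob, and is open on that side. About 2.5 N moves it; it stays where left.
- guard (a joint): Travel of the guard hood in m: 0 parked, its middle 95 mm from the knob axis; 0.095 fully home over the knob, against its stop. It starts at 0 to 0.01.
- pad (a point): Middle of the white lit pad (100 x 114 mm) on top of the lamp housing, 45 mm above the bench, level. The knob axis lies 127 mm to +y of this frame.
- slide_center (a point): Middle (halfway up) of the notched slide: glass plate 90 x 38 x 5 mm, 43 g, frosted bands 20 mm wide at both ends. x points along it to the notched (label) end, whose corner at +x, -y is cut out by 10 x 11 mm; z points out of the label face. It lies level, label face up, in any direction, on a fixed stand, 36.5 mm above the bench.
- stand_a: Fixed grey stand under the notched slide; origin on the bench under its middle, x along it. An upright bar 75 mm long, 16 mm wide, 34 mm high on a foot 30 mm wide and 4 mm thick. The slide lies along it, its long edges overhanging the bar by about 11 mm on both sides.
- blank_center (a point): Middle of the other slide, of the same size and look but with no notch, on an equal stand. Which slide stands in which of the two places varies. Leave it alone.
Things that resemble listed ones, but are neither listed nor needed, are in the scene too. What is shaped like the part that bears slide_center but turquoise is not meant.

How it is judged (in metres and radians):
On the way, in this order (a step that is already met when the one before it is completed fails the run):
1. the knob's pointer is at the mark while the guard is still parked (angle between the x axis of knob_grip and the x axis of mark, either way round below 0.13 rad and horizontal distance between pointer and mark below 0.0115 m and value of joint guard below 0.03 m), for 0.2 s.
2. the guard is fully home over the knob, the knob still at the mark (angle between the x axis of knob_grip and the x axis of mark, either way round below 0.13 rad and horizontal distance between pointer and mark below 0.0115 m and value of joint guard above 0.088 m), for 0.2 s.
3. the notched slide is lifted clear of its stand in the fingers (height (world z) of slide_center above 0.07 m and contact force between the fingers and slide above 0.5 N), for 0.2 s.
At the end, for the whole second after the job is handed in: Pointer within 0.13 rad of the mark, guard within 7 mm of home; notched slide held still in the fingers alone, its middle 90 to 355 mm above the pad, within 45 mm of its middle seen from above, sloping 27 to 62 degrees, notched end up, label face at most 66 degrees from straight up (all of step 2 and height (world z) of slide_center between 0.135 and 0.4 m and horizontal distance between slide_center and pad below 0.045 m and angle between slide_center's own x axis and vertical between 0.48 and 1.1 rad and angle between slide_center's own z axis and vertical below 1.15 rad and contact force between the fingers and slide above 0.5 N and contact force between slide and lamp below 0.05 N and linear speed of slide below 0.03 m/s and angular speed of slide below 0.3 rad/s); the arm keeps its last pose, push and grip.
It fails at once if the slide without a notch is moved by more than 15 mm (distance of blank_center from where it was at the start of the episode above 0.015 m).
It fails at once if one of the other loose things on the bench is moved by more than 25 mm (distance of any of marker, oil, reagent, dish, tipbox, tweezers from where it was at the start of the episode above 0.025 m).
It also fails if it takes over 61 s, if anything falls off the work surface, if the arm or the gripper's body presses on something with over 40 N, if the wrist force passes 120 N, or if a joint passes its speed limit or range.

ROBOT

A 6-joint arm with a two-finger parallel gripper is mounted at the origin on the work surface. World frame = base frame: x ahead of the robot, y to its left, z up, the work surface at z = 0. Lengths are in m, angles in degrees, forces in N, time in s.
With the tool pointing down it reaches from about 0.35 to 0.775 m from the base axis. Payload 5.5 kg.
Tool frame: the origin (TCP) lies at the very end of the fingers, on their centre line; the grasp point (between the pads) lies 19 mm behind it; x points along the fingers, z is the direction in which the jaws open and shut, and the axes are right-handed (so a half turn about x gives the same grasp; the last joint's range is limited). The gripper opens to 85 mm and grips with 20 to 120 N. Pads are 22 mm wide; open, the fingers measure 114 mm over their backs; the gripper's body (76 mm by 85 mm) begins 54 mm behind the grasp point. The pads swing forward as they close: fully open they stand 13 mm farther back than shut.
Start: joints at [55.256, 17.945, 2.641, 74.691, 0, 82.002], TCP at [0.259, 0.514, 0.231] pointing down, gripper open.
Joint ranges: [-158.12, 158.12], [-49.38, 96.58], [-58.88, 72.47], [-126.05, 133.96], [-84.25, 85.87], [-180, 180]. Speed limits (degrees/s): [147.25, 147.25, 180, 180, 180, 180].

INTERFACE

Orientations are given as a 3x3 rotation matrix whose columns are the frame's x, y, z axes.
In Python, from station import env gives the robot as it stands.
- The arm moves only by the tool apply_moves, never from a script. Its argument "moves" is a list of rows, each an object with "claw": the finger opening in m, from 0 to 0.0854; "slide": the shift along the tool's x, y, z in m, a list of three; "twist": the turn about the tool's x in degrees. A call has 1 to 5 rows; each row is the pose to reach, as a shift and turn from the pose measured when the call began, along the tool's axes at that moment; what a row does not reach only later rows make up. A row lasts 1/8 s, in which the tool goes at most 62.5 mm and 10.7 degrees, less where a joint would pass 70% of its speed; a pose out of reach is approached as far as the arm can. A call with a gripper value outside its range is refused whole. The fingers move at their own pace and stop on an object; "grip_force" is the grip in N (left out, the last holds). Time passes only in rows, so rows that repeat a pose let the fingers close. It gives the time, the measured TCP pose, the force and the opening at its end, in the units of the state.
- env.get_obs(): the state, without advancing time (a new reading comes with each control period).
- env.snapshot(name): name is "side" or "top"; returns a dict with "color" (420x560x3 uint8, blue, green, red), "range_z" (420x560 float32, m along the optical axis (not along the pixel's ray), 0 where there is no reading), "fx", "fy", "cx", "cy" (pixels), "extrinsics" (4x4, takes a point from world to camera coordinates). Camera axes: x right, y down, z forward; pixel columns grow to the right and rows downward; lengths in m; the calibration is good to about 2 mm. A picture is of the moment at which its call begins.
- env.sign_off(): hands the job in, once; it reports no verdict.
The state is a dict: "clock": time; "joints": joint angles; "qvel": joint speeds; "tau": joint torques, N m; "tcp_pos": TCP position; "orientation": TCP orientation; "force": force on the tool from outside, world axes, zero at the start; "moment": the same for the moment, N m; "grip_width": finger opening in m.
Only numpy, scipy, OpenCV 4.12 (cv2) and the standard library are available. Lean on these libraries where they do the work, as an engineer would, in place of code of your own. Each camera call takes 0.05 s, during which the arm holds its last target.

## Working session

There is one attempt and no reset: what is moved stays moved. The work goes in short steps, Python scripts to look and compute and a tool call to move; the robot and the scene stay as the last step left them, time stands still between calls to the robot, and variables do not carry over. Pictures are saved under pics/ and viewed, and the job is handed in when it is done.

Besides the shell and the picture viewer there is one more tool, called by a JSON object that holds its "fn" and its "kwargs". apply_moves: Moves the arm, as the interface text tells. Its arguments: {"type":"object","properties":{"moves":{"type":"array"},"grip_force":{"type":"number"}},"required":["moves"]}

```bash
ls; mkdir -p pics; python3 - <<'E'
from station import env
import cv2,numpy as np
print(env.get_obs())
for n in("top","side"):
    s=env.snapshot(n); cv2.imwrite(f"pics/{n}0.png",s["color"]); np.savez(f"{n}0.npz",**s)
    print(n,s["fx"],s["fy"],s["cx"],s["cy"],s["extrinsics"].round(4).tolist())
E
```

```text
pics
{'clock': 0.0, 'joints': array([ 5.52560242e+01,  1.79906897e+01,  2.57799733e+00,  7.46907483e+01,
       -1.25422902e-03,  8.20022333e+01]), 'qvel': array([-0.02912639,  0.06983187,  0.0462023 ,  0.01217822, -0.11274605,
        0.03523363]), 'tau': array([-1.01172693e-03, -4.80628252e+01,  2.98533618e+01,  1.93017366e-02,
       -2.93199846e-04, -9.49355922e-06]), 'tcp_pos': array([0.25849057, 0.5130577 , 0.2304173 ]), 'orientation': array([[-1.01091730e-03, -8.93008615e-01,  4.50038434e-01],
       [-1.49596876e-03,  4.50039510e-01,  8.93007391e-01],
       [-9.99998370e-01,  2.29513181e-04, -1.79086572e-03]]), 'force': array([0.16376373, 0.00763306, 0.02639661]), 'moment': array([-0.05394655, -0.03512566, -0.00662469]), 'grip_width': 0.08536570945633197}
top 543.288268064155 543.288268064155 272.4834113020213 217.23926718144415 [[0.0129, -0.9997, 0.0223, -0.0436], [-0.9875, -0.0163, -0.1567, 0.4429], [0.157, -0.02, -0.9874, 1.336], [0.0, 0.0, 0.0, 1.0]]
side 428.26286190188995 428.26286190188995 284.5280742884213 218.0104450911229 [[0.9755, -0.2201, 0.0035, -0.4575], [-0.1317, -0.5962, -0.7919, 0.1032], [0.1764, 0.772, -0.6106, 1.0091], [0.0, 0.0, 0.0, 1.0]]
```

View pics/top0.png

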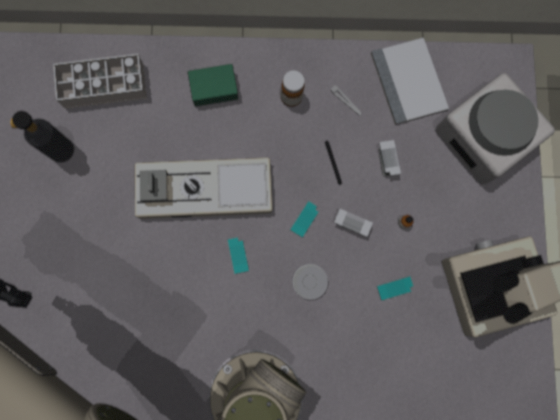

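View pics/side0.png

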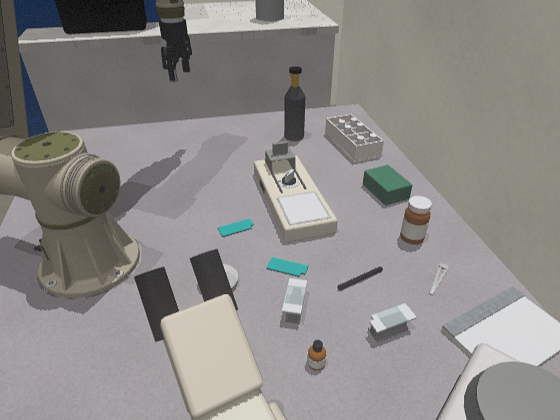

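```bash
python3 - <<'E'
import cv2,numpy as np
t=cv2.imread("pics/top0.png");s=cv2.imread("pics/side0.png")
def c(i,x,y,w,h):return cv2.resize(i[y:y+h,x:x+w],(390,290),interpolation=cv2.INTER_CUBIC)
a=np.vstack([np.hstack([c(t,370,135,54,40),c(t,327,203,54,40)]),np.hstack([c(s,365,298,54,40),c(s,267,280,54,40)])])
cv2.imwrite("pics/slides.png",a)
def d(i,x,y,w,h):return cv2.resize(i[y:y+h,x:x+w],(780,290),interpolation=cv2.INTER_CUBIC)
a=np.vstack([d(t,130,152,108,70)[:, :],cv2.resize(s[135:205,250:320],(780,300)) ])
a=cv2.resize(t[150:225,130:230],(800,600),interpolation=cv2.INTER_CUBIC)
cv2.imwrite("pics/lamp.png",a)
cv2.imwrite("pics/lamps.png",cv2.resize(s[135:210,250:350],(800,600),interpolation=cv2.INTER_CUBIC))
E
```

```text
(no output)
```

View pics/slides.png

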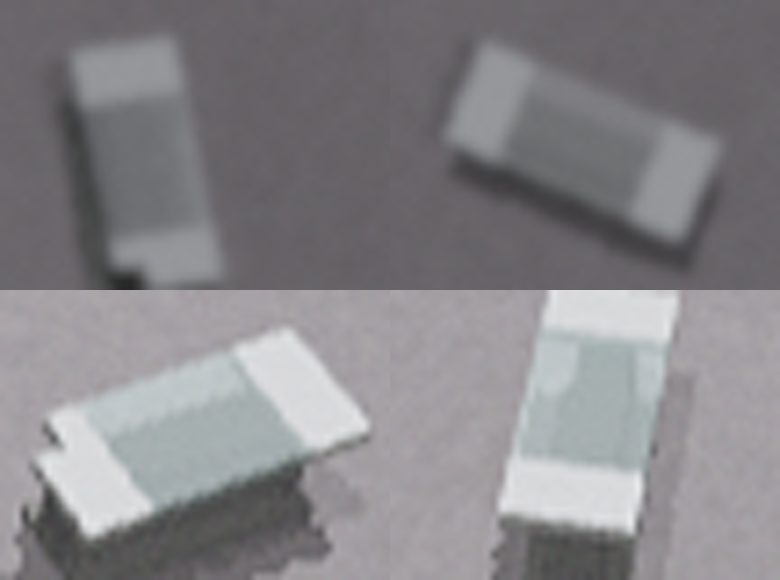

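View pics/lamp.png

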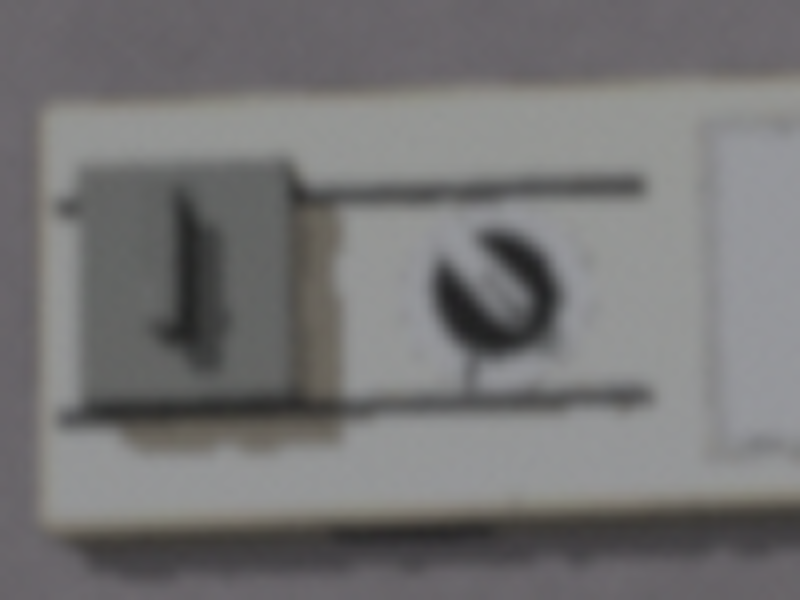

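View pics/lamps.png

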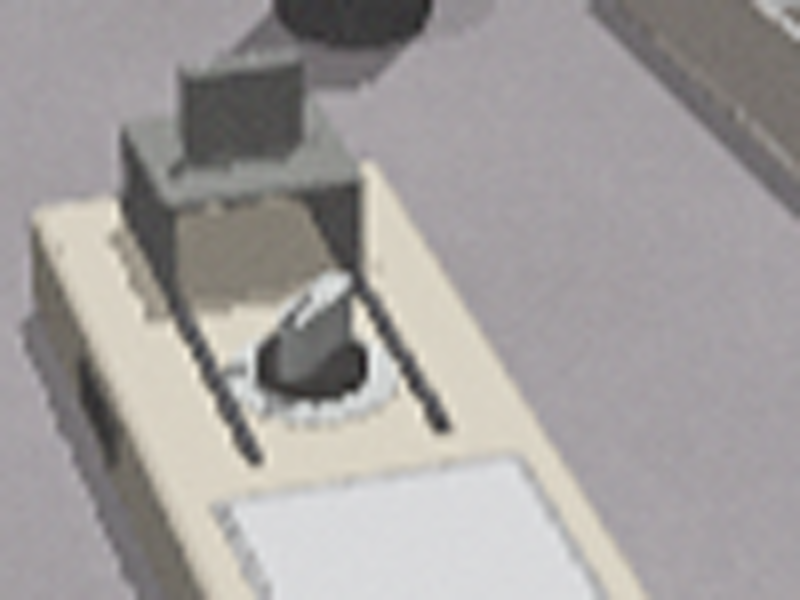

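```bash
cat > h.py <<'E'
import numpy as np,cv2
def ld(f): return dict(np.load(f))
def cloud(s):
    v,u=np.mgrid[:420,:560]; d=s["range_z"]
    pc=np.stack([(u-s["cx"])/s["fx"]*d,(v-s["cy"])/s["fy"]*d,d],-1)
    E=s["extrinsics"]; return (pc-E[:3,3])@E[:3,:3]
def ray(s,u,v,z):
    E=s["extrinsics"];R=E[:3,:3];c=-R.T@E[:3,3]
    d=R.T@np.array([(u-s["cx"])/s["fx"],(v-s["cy"])/s["fy"],1.]);return c+d*(z-c[2])/d[2]
def proj(s,p):
    E=s["extrinsics"];q=E[:3,:3]@np.asarray(p)+E[:3,3];return s["fx"]*q[0]/q[2]+s["cx"],s["fy"]*q[1]/q[2]+s["cy"]
E
python3 - <<'E'
from h import *
for n,boxes in (("top",{"lamp":(125,150,280,225),"A":(375,135,405,182),"B":(330,205,378,240)}),("side",{"lamp":(240,145,345,245),"A":(360,298,420,340),"B":(275,275,312,325)})):
    s=ld(n+"0.npz");P=cloud(s);ok=s["range_z"]>0
    for k,(a,b,c,d) in boxes.items():
        p=P[b:d,a:c][ok[b:d,a:c]]
        lo,hi=((.037,.054) if k=="lamp" else (.03,.048))
        print(n,k,np.histogram(p[:,2],np.arange(-.01,.14,.01))[0])
        q=p[(p[:,2]>lo)&(p[:,2]<hi)]
        print(np.median(q[:,2]),q[:,2].std(),len(q),cv2.minAreaRect((q[:,:2]*1000).astype(np.float32)))
E
```

```text
top lamp [2226 1765   86   86  407 5692  402   26   93  601   74   20   37   56
    0]
0.04491414555777713 0.0030741157283742876 6331 ((517.2069702148438, 140.01312255859375), (142.25732421875, 343.8031005859375), 3.421945333480835)
top A [439 451   6   4 334 175   0   0   0   0   0   0   0   0   0]
0.03873477918930689 0.002910525863490713 509 ((603.541259765625, -336.7321472167969), (92.16875457763672, 39.91471481323242), 10.656026840209961)
top B [571 562   0   1 357 181   0   0   0   0   0   0   0   0   0]
0.03883725767102404 0.0028002360993001634 538 ((433.53131103515625, -240.43089294433594), (89.53126525878906, 40.11175537109375), 67.34966278076172)
side lamp [3745 2067  248  257  278 3237  113   62   77  235   49   45   40    1
    0]
0.044880068414152534 0.002250360355164928 3407 ((519.1805419921875, 140.69676208496094), (140.22271728515625, 350.6624450683594), 3.3189847469329834)
side A [862 832  39   3 657 115   0   0   0   0   0   0   0   0   0]
0.03864939639895675 0.0014851572553876877 772 ((605.7639770507812, -335.7540283203125), (91.80357360839844, 39.754695892333984), 10.331755638122559)
side B [617 529  22  22 568  85   0   0   0   0   0   0   0   0   0]
0.038671432164846836 0.0014121487398839842 653 ((435.7550354003906, -239.65469360351562), (93.41297149658203, 38.034629821777344), 67.05731201171875)
```

```bash
python3 - <<'E'
from h import *
o=np.array([.5164,.1678]);
t=ld("top0.npz");s=ld("side0.npz")
for n,S,(x0,y0) in(("top",t,(165,165)),("side",s,(272,155))):
    x1,y1=(55,41)
    im=cv2.resize(S["color"][y0:y0+41,x0:x0+55],(770,574),interpolation=cv2.INTER_CUBIC)
    for z,c in((.077,(0,0,255)),(.047,(0,255,0))):
        u,v=proj(S,[*o,z]);cv2.circle(im,(int((u-x0+.5)*14),int((v-y0+.5)*14)),4,c,-1)
    cv2.imwrite(f"pics/knob_{n}.png",im)
E
```

```text
(no output)
```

View pics/knob_top.png

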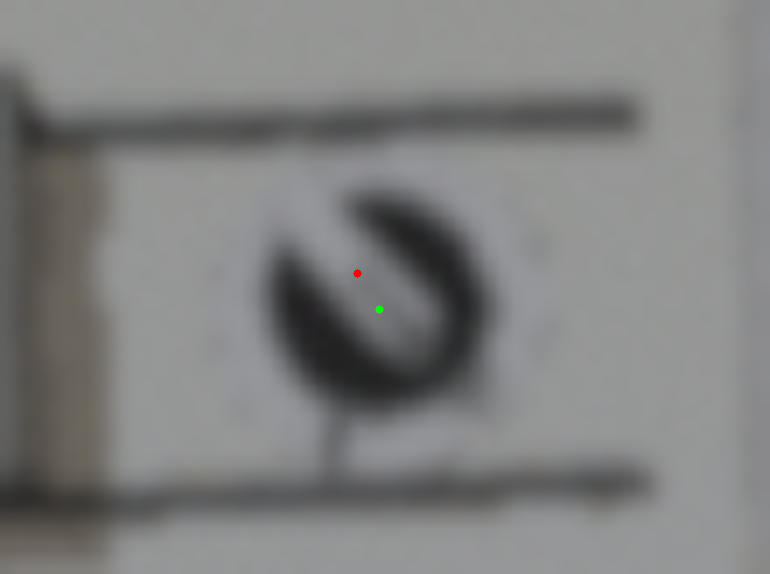

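View pics/knob_side.png

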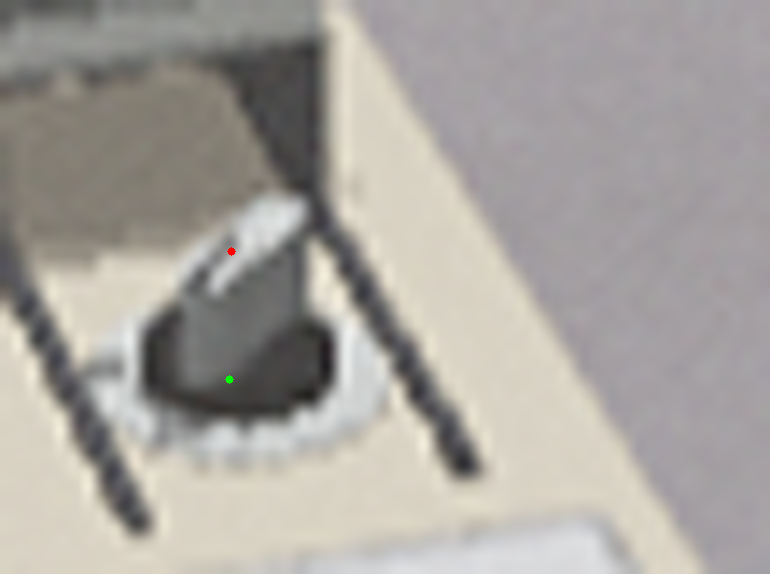

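```bash
python3 - <<'E'
from h import *
o=np.array([.5164,.1678]);
t=ld("top0.npz");s=ld("side0.npz")
def px(S,x,y,z):
    x0,y0=(165,165) if S is t else (272,155)
    return ray(S,x/14-.5+x0,y/14-.5+y0,z)[:2]
def ang(v): return np.degrees(np.arctan2(v[1],v[0]))
for S,p in((t,(338,443)),(s,(105,365))):
    v=px(S,*p,.047)-o; print("tick",v,ang(v),np.linalg.norm(v))
for S,p,q in((t,(300,205),(430,352)),(s,(292,205),(190,290))):
    a=px(S,*p,.077);b=px(S,*q,.077);print("bar",ang(b-a),(a+b)/2-o,np.linalg.norm(b-a), b-o,ang(b-o))
# disc axis direction bar by depth points
for S,n in((t,"t"),(s,"s")):
    P=cloud(S).reshape(-1,3);P=P[S["range_z"].ravel()>0]
    m=(np.hypot(*(P[:,:2]-o).T)<.024)&(P[:,2]>.071)&(P[:,2]<.083);q=P[m]
    print(n,m.sum(),cv2.minAreaRect(((q[:,:2]-o)*1000).astype(np.float32)))
# fin
for S,n in((t,"t"),(s,"s")):
    P=cloud(S).reshape(-1,3);P=P[S["range_z"].ravel()>0]
    f=o+.095*np.array([-.0588,.998])
    m=(np.hypot(*(P[:,:2]-f).T)<.04)&(P[:,2]>.1)&(P[:,2]<.13);q=P[m]
    print("fin",n,m.sum(),f,q.mean(0),cv2.minAreaRect(((q[:,:2])*1000).astype(np.float32)))
E
```

```text
tick [-0.02461065  0.00646497] 165.28151172414064 0.02544562714676126
tick [-0.02327849  0.01062222] 155.47229502663797 0.02558748775090419
bar -137.59919934286964 [-0.00094431 -0.00126829] 0.03522016366951356 [-0.01394841 -0.01314299] -136.7028707121074
bar -135.1940896669941 [0.00238058 0.00106756] 0.03797151057786222 [-0.01108978 -0.01231184] -132.01065687449088
t 66 ((-0.251800537109375, -0.0700225830078125), (37.35159683227539, 10.61147689819336), 44.59585189819336)
s 40 ((0.8280963897705078, 0.09930992126464844), (35.990631103515625, 12.826505661010742), 42.39717102050781)
fin t 113 [0.510814 0.26261 ] [0.50964588 0.25643932 0.11771836] ((510.72418212890625, 256.9662170410156), (43.6765251159668, 10.820178985595703), 4.026214599609375)
fin s 124 [0.510814 0.26261 ] [0.51226485 0.25519179 0.11307725] ((512.7228393554688, 258.06109619140625), (43.22372055053711, 14.561244010925293), 0.20533083379268646)
```

{"fn": "apply_moves", "kwargs": {"moves": [{"claw":0.045,"slide":[0,-0.386,-0.192],"twist":-70},{"claw":0.045,"slide":[0,-0.386,-0.192],"twist":-70},{"claw":0.045,"slide":[0,-0.386,-0.192],"twist":-70},{"claw":0.045,"slide":[0,-0.386,-0.192],"twist":-70},{"claw":0.045,"slide":[0,-0.386,-0.192],"twist":-70}]}}

```text
clock: 0.72
tcp_pos: [0.4293, 0.2863, 0.2307]
orientation: [[-0.001, -0.927, -0.376], [-0.001, -0.376, 0.927], [-1.0, 0.001, -0.0]]
force: [0.1, 0.4, 0.9]
grip_width: 0.0452
```

```bash
cat > go.py <<'E'
import sys,numpy as np
from station import env
def go(x,y,z,zang=None):
    o=env.get_obs();R=o["orientation"];d=R.T@(np.array([x,y,z])-o["tcp_pos"])
    a=np.degrees(np.arctan2(R[1,2],R[0,2]))
    print("t",o["clock"],"tcp",o["tcp_pos"].round(4),"zang",a.round(2),"grip",round(o["grip_width"],4),"F",o["force"].round(1),"tilt",R[:,0].round(3),"j",o["joints"].round(0))
    print("slide",d.round(4), "twist",None if zang is None else round((a-zang+180)%360-180,1))
if __name__=="__main__": go(*map(float,sys.argv[1:]))
E
python3 go.py .5164 .1678 .11 133.5
```

```text
t 0.725 tcp [0.4293 0.2863 0.2307] zang 112.07 grip 0.0452 F [0.1 0.4 0.9] tilt [-0.001 -0.001 -1.   ] j [25. 11. -6. 73. -0.  3.]
slide [ 0.1207 -0.0364 -0.1425] twist -21.4
```

{"fn": "apply_moves", "kwargs": {"moves": [{"claw":0.045,"slide":[0.1,-0.0364,-0.1425],"twist":-21.4},{"claw":0.045,"slide":[0.12,-0.0364,-0.1425],"twist":-21.4},{"claw":0.045,"slide":[0.12,-0.0364,-0.1425],"twist":-21.4},{"claw":0.045,"slide":[0.12,-0.0364,-0.1425],"twist":-21.4},{"claw":0.045,"slide":[0.12,-0.0364,-0.1425],"twist":-21.4}]}}

```text
clock: 1.35
tcp_pos: [0.5159, 0.1676, 0.1103]
orientation: [[-0.003, -0.727, -0.687], [-0.001, -0.687, 0.727], [-1.0, 0.003, 0.001]]
force: [0.2, -0.0, 0.8]
grip_width: 0.0453
```

```bash
python3 go.py .5164 .1678 .058 133.5
```

```text
t 1.35 tcp [0.5159 0.1676 0.1103] zang 133.4 grip 0.0453 F [ 0.2 -0.   0.8] tilt [-0.003 -0.001 -1.   ] j [ 10.  18. -14.  57.  -0. -34.]
slide [ 0.0523 -0.0007 -0.0003] twist -0.1
```

{"fn": "apply_moves", "kwargs": {"moves": [{"claw":0.045,"slide":[0.052,-0.001,0],"twist":0},{"claw":0.045,"slide":[0.052,-0.001,0],"twist":0},{"claw":0.005,"slide":[0.052,-0.001,0],"twist":0},{"claw":0.005,"slide":[0.052,-0.001,0],"twist":0},{"claw":0.005,"slide":[0.052,-0.001,0],"twist":0}], "grip_force": 30}}

```text
clock: 1.98
tcp_pos: [0.5179, 0.169, 0.0607]
orientation: [[0.001, -0.726, -0.688], [0.001, -0.688, 0.726], [-1.0, -0.001, -0.0]]
force: [-1.0, 0.6, 8.3]
grip_width: 0.0101
```

```bash
python3 go.py .5164 .1678 .058 133.5
```

```text
t 1.975 tcp [0.5179 0.169  0.0607] zang 133.43 grip 0.0101 F [-1.   0.6  8.3] tilt [ 0.001  0.001 -1.   ] j [ 10.  21. -18.  51.   0. -34.]
slide [0.0027 0.0019 0.0001] twist -0.1
```

{"fn": "apply_moves", "kwargs": {"moves": [{"claw":0.005,"slide":[-0.002,0.001,0],"twist":10},{"claw":0.005,"slide":[-0.002,0.001,0],"twist":20},{"claw":0.005,"slide":[-0.002,0.001,0],"twist":30},{"claw":0.005,"slide":[-0.002,0.001,0],"twist":40},{"claw":0.005,"slide":[-0.002,0.001,0],"twist":48}]}}

```text
clock: 2.6
tcp_pos: [0.5176, 0.1693, 0.061]
orientation: [[0.0, -0.996, 0.084], [0.003, 0.084, 0.996], [-1.0, -0.0, 0.003]]
force: [7.2, 4.2, -19.5]
grip_width: 0.0099
```

```bash
python3 go.py .5164 .1678 .06 72
```

```text
t 2.6 tcp [0.5176 0.1693 0.061 ] zang 85.18 grip 0.0099 F [  7.2   4.2 -19.5] tilt [ 0.     0.003 -1.   ] j [ 10.  21. -18.  51.   0.  14.]
slide [ 0.001   0.001  -0.0016] twist 13.2
```

{"fn": "apply_moves", "kwargs": {"moves": [{"claw":0.005,"slide":[0.001,0,0],"twist":8},{"claw":0.005,"slide":[0.001,0,0],"twist":13},{"claw":0.005,"slide":[0.001,0,0],"twist":13},{"claw":0.005,"slide":[0.001,0,0],"twist":13}]}}

```text
clock: 3.1
tcp_pos: [0.5177, 0.1695, 0.0608]
orientation: [[0.001, -0.953, 0.305], [0.003, 0.305, 0.953], [-1.0, -0.0, 0.003]]
force: [-2.0, 0.6, 4.0]
grip_width: 0.0102
```

```bash
python3 go.py .5164 .1678 .06 72
```

```text
t 3.1 tcp [0.5177 0.1695 0.0608] zang 72.27 grip 0.0102 F [-2.   0.6  4. ] tilt [ 0.001  0.003 -1.   ] j [ 10.  21. -18.  51.   0.  27.]
slide [ 0.0008  0.0008 -0.002 ] twist 0.3
```

Open slightly and lift, then look.

{"fn": "apply_moves", "kwargs": {"moves": [{"claw":0.03,"slide":[0,0,0],"twist":0},{"claw":0.03,"slide":[0,0,0],"twist":0},{"claw":0.035,"slide":[-0.06,0,0],"twist":0},{"claw":0.035,"slide":[-0.12,0,0],"twist":0},{"claw":0.035,"slide":[-0.12,0.06,0],"twist":0}]}}

```text
clock: 3.72
tcp_pos: [0.4682, 0.1881, 0.1871]
orientation: [[0.017, -0.951, 0.307], [0.006, 0.307, 0.952], [-1.0, -0.014, 0.011]]
force: [-0.1, 0.5, -0.5]
grip_width: 0.0348
```

```bash
cat > look.py <<'E'
import sys
from station import env
from h import *
tag=sys.argv[1]
for n in("top","side"):
    s=env.snapshot(n);np.savez(f"{n}{tag}.npz",**s);cv2.imwrite(f"pics/{n}{tag}.png",s["color"])
E
python3 look.py 1; python3 - <<'E'
from h import *
a=cv2.imread("pics/top1.png")[165:206,165:220];b=cv2.imread("pics/side1.png")[155:196,272:327]
f=lambda i:cv2.resize(i,(400,298),interpolation=cv2.INTER_CUBIC)
cv2.imwrite("pics/k1.png",np.hstack([f(a),f(b)]))
cv2.imwrite("pics/k1s.png",cv2.resize(a,(770,574),interpolation=cv2.INTER_CUBIC))
E
```

```text
(no output)
```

View pics/k1.png

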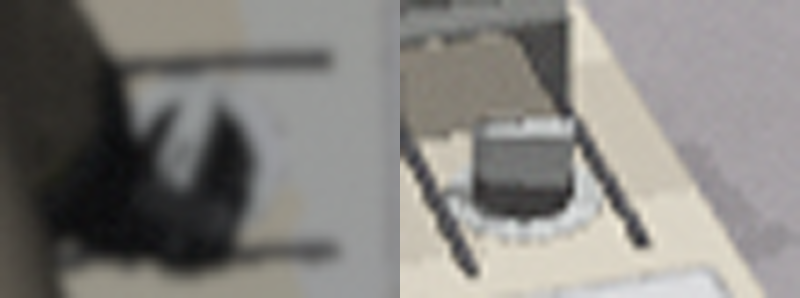

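{"fn": "apply_moves", "kwargs": {"moves": [{"claw":0.05,"slide":[0,0.06,0.06],"twist":0},{"claw":0.05,"slide":[0,0.08,0.12],"twist":0},{"claw":0.05,"slide":[0,0.08,0.12],"twist":0}]}}

```text
clock: 4.2
tcp_pos: [0.4146, 0.329, 0.1815]
orientation: [[-0.002, -0.954, 0.299], [0.003, 0.299, 0.954], [-1.0, 0.003, 0.003]]
force: [-0.0, -0.6, 0.5]
grip_width: 0.0497
```

```bash
python3 look.py 2; python3 - <<'E'
from h import *
a=cv2.imread("pics/top2.png")[165:206,165:220];b=cv2.imread("pics/side2.png")[155:196,272:327]
f=lambda i:cv2.resize(i,(400,298),interpolation=cv2.INTER_CUBIC)
cv2.imwrite("pics/k2.png",np.vstack([cv2.resize(a,(770,574),interpolation=cv2.INTER_CUBIC)]))
o=np.array([.5164,.1678])
for n in("top","side"):
    S=ld(n+"2.npz")
    P=cloud(S).reshape(-1,3);P=P[S["range_z"].ravel()>0]
    m=(np.hypot(*(P[:,:2]-o).T)<.024)&(P[:,2]>.071)&(P[:,2]<.083);q=P[m]
    print(n,m.sum(),cv2.minAreaRect(((q[:,:2]-o)*1000).astype(np.float32)))
E
```

```text
top 70 ((-0.40386104583740234, 0.23638057708740234), (11.25628662109375, 36.98666763305664), 70.77448272705078)
side 47 ((1.1810550689697266, -1.0984039306640625), (11.534871101379395, 36.23089599609375), 74.88121795654297)
```

View pics/k2.png

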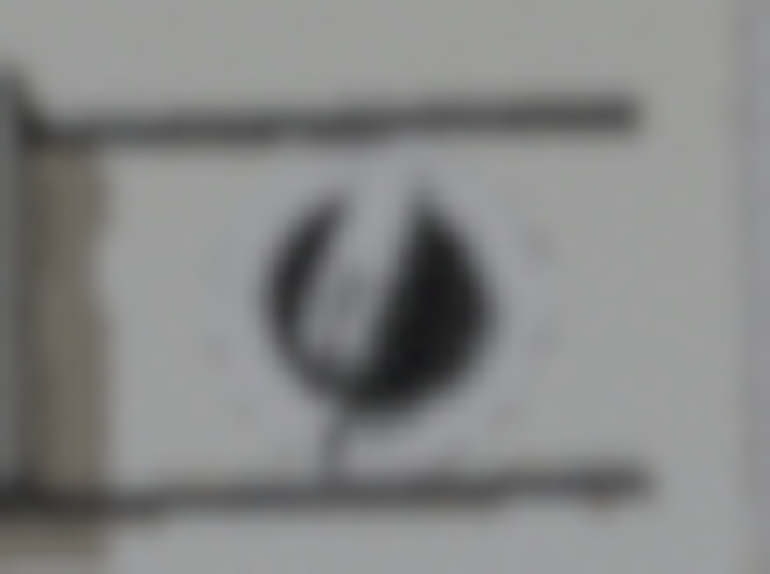

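```bash
python3 - <<'E'
from h import *
o=np.array([.5164,.1678]);out=[]
# image: right = -y, up=+x, 5px/mm, +-40mm ->400
for n in("top","side"):
    S=ld(n+"2.npz")
    row=[]
    for z in(.047,.053,.077):
        w=[o+np.array(d) for d in((.03,.03),(.03,-.03),(-.03,-.03),(-.03,.03))]
        src=np.float32([proj(S,[*p,z]) for p in w]);dst=np.float32([(0,0),(266,0),(266,266),(0,266)])
        im=cv2.warpPerspective(S["color"],cv2.getPerspectiveTransform(src,dst),(266,266),flags=cv2.INTER_CUBIC)
        cv2.drawMarker(im,(133,133),(0,0,255),cv2.MARKER_CROSS,8)
        r={.047:26,.053:20,.077:20}[z];cv2.circle(im,(133,133),int(r*4.433),(0,255,0),1)
        row.append(im)
    out.append(np.hstack(row))
im=np.vstack(out);im=np.clip(im.astype(float)*1.3,0,255).astype(np.uint8);cv2.imwrite("pics/rect.png",im)
E
```

```text
(no output)
```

View pics/rect.png

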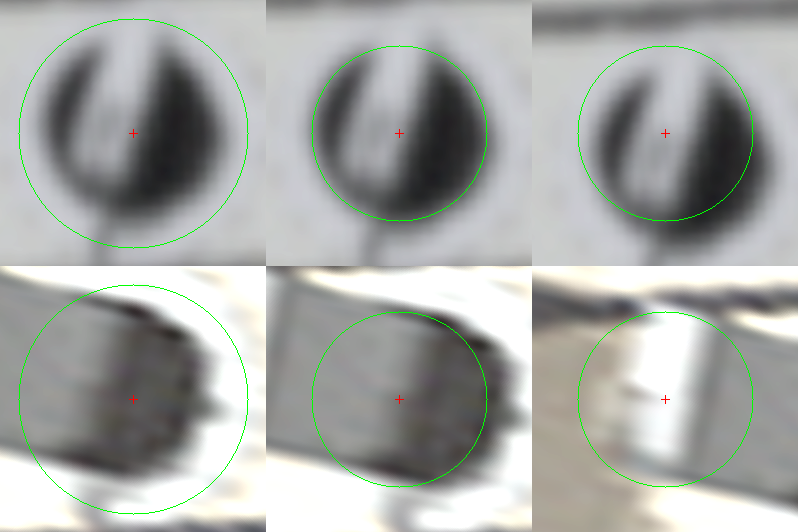

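```bash
python3 go.py .5113 .2575 .16 93.4
```

```text
t 4.3 tcp [0.4148 0.3287 0.1812] zang 72.65 grip 0.0502 F [-0.4 -1.2  0.4] tilt [-0.002  0.003 -1.   ] j [ 30.  14. -10.  66.   0.  47.]
slide [ 0.0208 -0.1134 -0.0392] twist -20.7
```

{"fn": "apply_moves", "kwargs": {"moves": [{"claw":0.05,"slide":[0,-0.1134,-0.0392],"twist":-20.7},{"claw":0.05,"slide":[0,-0.1134,-0.0392],"twist":-20.7},{"claw":0.05,"slide":[0.02,-0.1134,-0.0392],"twist":-20.7},{"claw":0.05,"slide":[0.02,-0.1134,-0.0392],"twist":-20.7}]}}

```text
clock: 4.8
tcp_pos: [0.5105, 0.2553, 0.1588]
orientation: [[-0.007, -0.998, -0.056], [0.001, -0.056, 0.998], [-1.0, 0.007, 0.002]]
force: [-0.5, -0.6, -0.2]
grip_width: 0.0497
```

```bash
python3 go.py .5113 .2575 .097 93.4
```

```text
t 4.8 tcp [0.5105 0.2553 0.1588] zang 93.2 grip 0.0497 F [-0.5 -0.6 -0.2] tilt [-0.007  0.001 -1.   ] j [18. 19. -5. 65.  0. 15.]
slide [ 0.0618 -0.0013  0.002 ] twist -0.2
```

{"fn": "apply_moves", "kwargs": {"moves": [{"claw":0.05,"slide":[0.06,-0.001,0.002],"twist":0},{"claw":0.05,"slide":[0.06,-0.001,0.002],"twist":0},{"claw":0.004,"slide":[0.06,-0.001,0.002],"twist":0},{"claw":0.004,"slide":[0.06,-0.001,0.002],"twist":0},{"claw":0.004,"slide":[0.06,-0.001,0.002],"twist":0}]}}

```text
clock: 5.42
tcp_pos: [0.5126, 0.2583, 0.1015]
orientation: [[-0.002, -0.998, -0.056], [0.003, -0.056, 0.998], [-1.0, 0.002, 0.003]]
force: [-1.2, 0.2, 7.8]
grip_width: 0.0093
```

```bash
python3 go.py .5166 .165 .098 93.4
```

```text
t 5.425 tcp [0.5126 0.2583 0.1015] zang 93.24 grip 0.0093 F [-1.2  0.2  7.8] tilt [-0.002  0.003 -1.   ] j [ 19.  22. -10.  58.   0.  15.]
slide [ 0.0032  0.0013 -0.0934] twist -0.2
```

{"fn": "apply_moves", "kwargs": {"moves": [{"claw":0.004,"slide":[0,0,-0.03],"twist":0},{"claw":0.004,"slide":[0,0,-0.06],"twist":0},{"claw":0.004,"slide":[0,0,-0.085],"twist":0},{"claw":0.004,"slide":[0,0,-0.094],"twist":0},{"claw":0.004,"slide":[0,0,-0.094],"twist":0}]}}

```text
clock: 6.05
tcp_pos: [0.5179, 0.1689, 0.1016]
orientation: [[-0.002, -0.998, -0.059], [0.013, -0.059, 0.998], [-1.0, 0.001, 0.014]]
force: [0.1, 16.8, -6.0]
grip_width: 0.0093
```

```bash
python3 go.py .5166 .165 .098 93.4
```

```text
t 6.05 tcp [0.5179 0.1689 0.1016] zang 93.37 grip 0.0093 F [ 0.1 16.8 -6. ] tilt [-0.002  0.013 -1.   ] j [  9.  19. -15.  56.   1.   6.]
slide [ 0.0035  0.0015 -0.0039] twist -0.0
```

{"fn": "apply_moves", "kwargs": {"moves": [{"claw":0.004,"slide":[0,0,0.0],"twist":0},{"claw":0.03,"slide":[0,0,0],"twist":0},{"claw":0.04,"slide":[0,0,0],"twist":0},{"claw":0.04,"slide":[-0.06,0,0],"twist":0},{"claw":0.04,"slide":[-0.1,0,0],"twist":0}]}}

```text
clock: 6.68
tcp_pos: [0.5186, 0.1674, 0.2041]
orientation: [[-0.0, -0.998, -0.058], [0.014, -0.058, 0.998], [-1.0, -0.001, 0.014]]
force: [0.9, -0.8, -0.4]
grip_width: 0.0404
```

```bash
python3 go.py .6292 -.3316 .2 100.5; python3 look.py 3
```

```text
t 6.675 tcp [0.5186 0.1674 0.2041] zang 93.34 grip 0.0404 F [ 0.9 -0.8 -0.4] tilt [-0.     0.014 -1.   ] j [ 9. 15. -5. 70.  1.  6.]
slide [-0.0027 -0.0813 -0.5046] twist -7.2
```

View pics/side3.png

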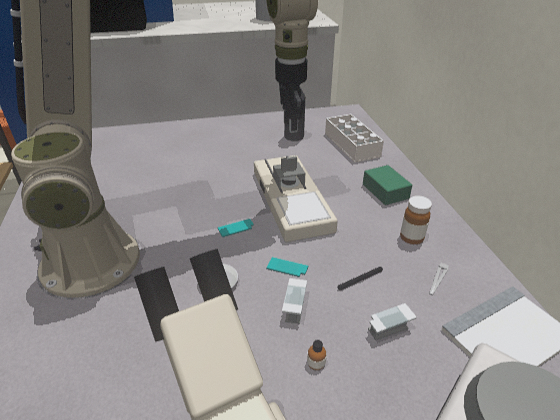

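{"fn": "apply_moves", "kwargs": {"moves": [{"claw":0.07,"slide":[0,-0.081,-0.505],"twist":-7},{"claw":0.07,"slide":[0,-0.081,-0.505],"twist":-7},{"claw":0.07,"slide":[0,-0.081,-0.505],"twist":-7},{"claw":0.07,"slide":[0,-0.081,-0.505],"twist":-7},{"claw":0.07,"slide":[0,-0.081,-0.505],"twist":-7}]}}

```text
clock: 7.4
tcp_pos: [0.5874, -0.1394, 0.2009]
orientation: [[0.008, -0.984, -0.179], [0.015, -0.179, 0.984], [-1.0, -0.01, 0.013]]
force: [1.6, 0.2, -0.5]
grip_width: 0.0702
```

{"fn": "apply_moves", "kwargs": {"moves": [{"claw":0.07,"slide":[0,-0.03,-0.2],"twist":0},{"claw":0.07,"slide":[0,-0.03,-0.2],"twist":0},{"claw":0.07,"slide":[0,-0.03,-0.2],"twist":0}]}}

```text
clock: 7.78
tcp_pos: [0.6476, -0.317, 0.1984]
orientation: [[0.008, -0.984, -0.179], [0.015, -0.179, 0.984], [-1.0, -0.011, 0.013]]
force: [1.6, 0.2, 0.6]
grip_width: 0.0701
```

```bash
python3 go.py .6292 -.3316 .12 100.5; python3 look.py 4;python3 - <<'E'
from h import *
for n,(a,b,c,d) in(("top",(375,135,405,182)),("side",(360,298,420,340))):
    S=ld(n+"4.npz");P=cloud(S);p=P[b:d,a:c][S["range_z"][b:d,a:c]>0];q=p[(p[:,2]>.03)&(p[:,2]<.048)];print(len(q),cv2.minAreaRect((q[:,:2]*1000).astype(np.float32)) if len(q) else 0)
E
```

```text
t 7.775 tcp [ 0.6476 -0.317   0.1984] zang 100.29 grip 0.0701 F [1.6 0.2 0.6] tilt [ 0.008  0.015 -1.   ] j [-33.  36.  26.  80.   1. -43.]
slide [ 0.0781  0.0215 -0.0121] twist -0.2
0 0
772 ((605.2014770507812, -335.84783935546875), (92.17239379882812, 40.80988693237305), 11.579751968383789)
```

{"fn": "apply_moves", "kwargs": {"moves": [{"claw":0.07,"slide":[0.05,0.0215,-0.0121],"twist":0},{"claw":0.07,"slide":[0.1,0.0215,-0.0121],"twist":0},{"claw":0.07,"slide":[0.1,0.0215,-0.0121],"twist":0},{"claw":0.07,"slide":[0.1,0.0215,-0.0121],"twist":0}]}}

```text
clock: 8.38
tcp_pos: [0.6298, -0.3358, 0.0964]
orientation: [[0.008, -0.985, -0.173], [0.013, -0.173, 0.985], [-1.0, -0.01, 0.012]]
force: [0.1, -0.3, 0.7]
grip_width: 0.07
```

```bash
python3 go.py .6292 -.3316 .017 100.5;  python3 look.py 5; python3 -c "
import cv2
cv2.imwrite('pics/c5.png',cv2.resize(cv2.imread('pics/side5.png')[230:350,330:490],(800,600)))"
```

```text
t 8.375 tcp [ 0.6298 -0.3358  0.0964] zang 99.98 grip 0.07 F [ 0.1 -0.3  0.7] tilt [ 0.008  0.013 -1.   ] j [-35.  37.  14.  67.   1. -45.]
slide [0.0795 0.0007 0.0033] twist -0.5
```

View pics/c5.png

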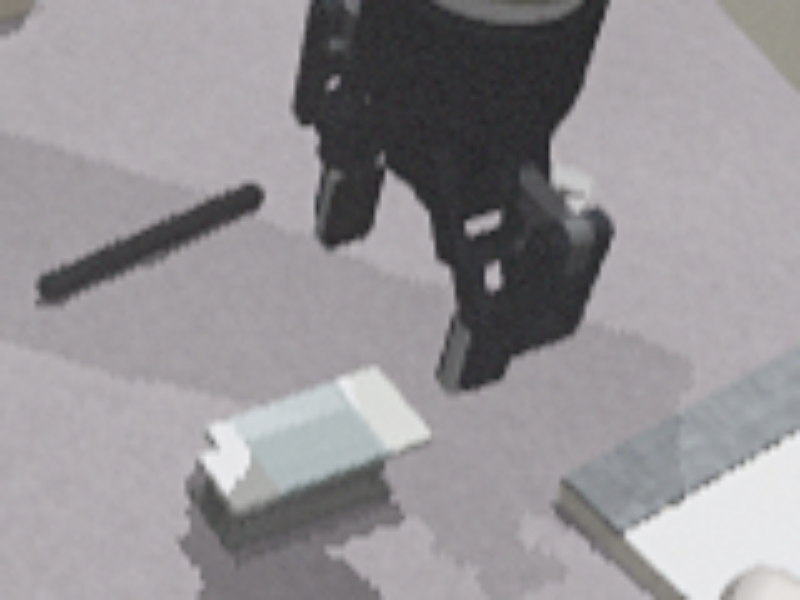

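{"fn": "apply_moves", "kwargs": {"moves": [{"claw":0.07,"slide":[0.05,0.001,0.003],"twist":0},{"claw":0.07,"slide":[0.083,0.001,0.003],"twist":-0.5},{"claw":0.07,"slide":[0.083,0.001,0.003],"twist":-0.5}]}}

```text
clock: 8.85
tcp_pos: [0.6296, -0.3317, 0.0142]
orientation: [[0.008, -0.983, -0.183], [0.013, -0.182, 0.983], [-1.0, -0.01, 0.011]]
force: [0.3, 0.2, -0.2]
grip_width: 0.0699
```

```bash
python3 go.py .6292 -.3316 .013 100.5
```

```text
t 8.85 tcp [ 0.6296 -0.3317  0.0142] zang 100.52 grip 0.0699 F [ 0.3  0.2 -0.2] tilt [ 0.008  0.013 -1.   ] j [-35.  40.   7.  57.   1. -45.]
slide [0.0012 0.0004 0.0002] twist 0.0
```

{"fn": "apply_moves", "kwargs": {"moves": [{"claw":0.03,"slide":[0,0,0],"twist":0},{"claw":0.03,"slide":[0,0,0],"twist":0},{"claw":0.03,"slide":[0,0,0],"twist":0},{"claw":0.03,"slide":[0,0,0],"twist":0}], "grip_force": 30}}

```text
clock: 9.35
tcp_pos: [0.6313, -0.3327, 0.0173]
orientation: [[0.012, -0.983, -0.183], [0.01, -0.183, 0.983], [-1.0, -0.014, 0.008]]
force: [-0.3, -0.1, 7.3]
grip_width: 0.0372
```

{"fn": "apply_moves", "kwargs": {"moves": [{"claw":0.03,"slide":[-0.02,0,0],"twist":0},{"claw":0.03,"slide":[-0.05,0,0],"twist":0},{"claw":0.03,"slide":[-0.1,0,0],"twist":0},{"claw":0.03,"slide":[-0.1,0,0],"twist":0}]}}

```text
clock: 9.85
tcp_pos: [0.6331, -0.3359, 0.1241]
orientation: [[0.021, -0.983, -0.183], [0.004, -0.183, 0.983], [-1.0, -0.022, -0.0]]
force: [0.4, -1.7, -0.7]
grip_width: 0.0372
```

```bash
python3 go.py .6292 -.3316 .013 100.5; python3 look.py 6; python3 -c "
import cv2
cv2.imwrite('pics/c6.png',cv2.resize(cv2.imread('pics/side6.png')[230:350,330:490],(800,600)))"
```

```text
t 9.85 tcp [ 0.6331 -0.3359  0.1241] zang 100.52 grip 0.0372 F [ 0.4 -1.7 -0.7] tilt [ 0.021  0.004 -1.   ] j [-35.  36.  15.  69.   1. -45.]
slide [0.111  0.0055 0.005 ] twist 0.0
```

View pics/c6.png

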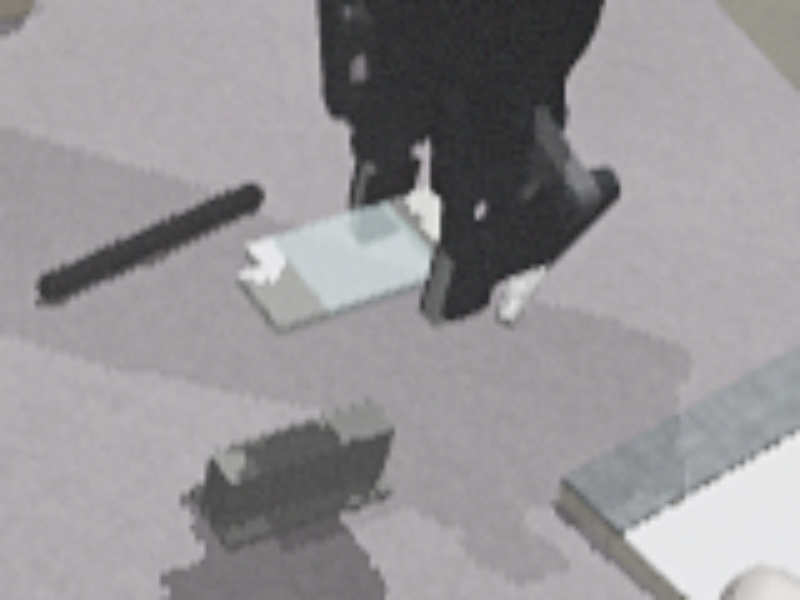

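```bash
python3 go.py .5294 -.0528 .2 3.4
```

```text
t 9.95 tcp [ 0.6307 -0.3342  0.1189] zang 100.52 grip 0.0374 F [-0.6 -0.2  0.4] tilt [ 0.015  0.009 -1.   ] j [-35.  36.  15.  69.   1. -45.]
slide [-0.0802  0.047   0.2957] twist 97.1
```

{"fn": "apply_moves", "kwargs": {"moves": [{"claw":0.03,"slide":[-0.08,0,0.03],"twist":10},{"claw":0.03,"slide":[-0.08,0.01,0.06],"twist":20},{"claw":0.03,"slide":[-0.08,0.02,0.11],"twist":30},{"claw":0.03,"slide":[-0.08,0.03,0.16],"twist":40},{"claw":0.03,"slide":[-0.08,0.04,0.2],"twist":50}]}}

```text
clock: 10.58
tcp_pos: [0.5519, -0.1435, 0.1979]
orientation: [[0.012, -0.768, 0.64], [0.01, 0.64, 0.768], [-1.0, -0.003, 0.015]]
force: [0.1, -0.0, -0.5]
grip_width: 0.037
```

```bash
python3 go.py .5294 -.0528 .2 3.4
```

```text
t 10.575 tcp [ 0.5519 -0.1435  0.1979] zang 50.22 grip 0.037 F [ 0.1 -0.  -0.5] tilt [ 0.012  0.01  -1.   ] j [-23.  18.  -2.  69.   1.  17.]
slide [-0.0015  0.0753  0.0553] twist 46.8
```

{"fn": "apply_moves", "kwargs": {"moves": [{"claw":0.03,"slide":[0,0.0753,0.0553],"twist":10},{"claw":0.03,"slide":[0,0.0753,0.0553],"twist":20},{"claw":0.03,"slide":[0,0.0753,0.0553],"twist":30},{"claw":0.03,"slide":[0,0.0753,0.0553],"twist":40},{"claw":0.03,"slide":[0,0.0753,0.0553],"twist":46.8}]}}

```text
clock: 11.2
tcp_pos: [0.5285, -0.0523, 0.1971]
orientation: [[0.009, -0.056, 0.998], [0.01, 0.998, 0.056], [-1.0, 0.01, 0.01]]
force: [0.0, -0.1, -0.3]
grip_width: 0.0375
```

{"fn": "apply_moves", "kwargs": {"moves": [{"claw":0.03,"slide":[0.06,0,0],"twist":0},{"claw":0.03,"slide":[0.1,0,0],"twist":0},{"claw":0.03,"slide":[0.1,0,0],"twist":0}]}}

```text
clock: 11.58
tcp_pos: [0.5254, -0.0502, 0.093]
orientation: [[0.0, -0.056, 0.998], [0.013, 0.998, 0.056], [-1.0, 0.013, 0.001]]
force: [-0.3, -0.1, 0.5]
grip_width: 0.0373
```

```bash
python3 go.py .5294 -.0528 .05 3.4;python3 look.py 7; python3 -c "
import cv2
cv2.imwrite('pics/c7.png',cv2.resize(cv2.imread('pics/side7.png')[150:270,240:400],(800,600)))"
```

```text
t 11.575 tcp [ 0.5254 -0.0502  0.093 ] zang 3.19 grip 0.0373 F [-0.3 -0.1  0.5] tilt [ 0.     0.013 -1.   ] j [-15.  18. -18.  55.   1.  72.]
slide [ 0.0429 -0.0033  0.0039] twist -0.2
```

View pics/c7.png

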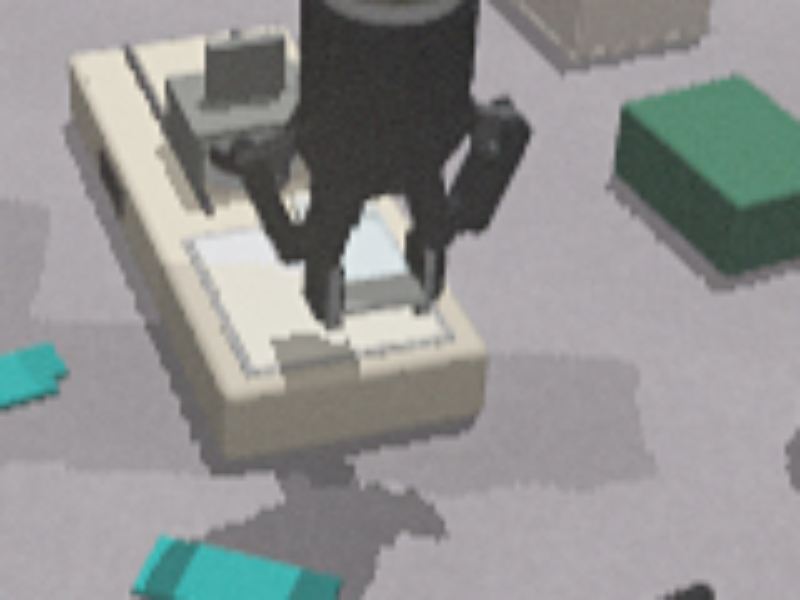

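View pics/top7.png

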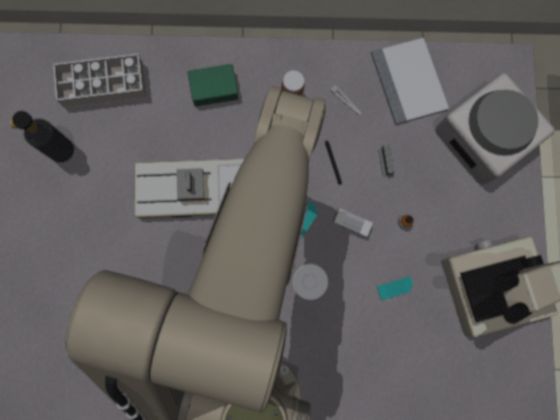

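{"fn": "apply_moves", "kwargs": {"moves": [{"claw":0.03,"slide":[0.04,-0.003,0.004],"twist":0},{"claw":0.03,"slide":[0.057,-0.003,0.004],"twist":0},{"claw":0.03,"slide":[0.057,-0.003,0.004],"twist":0}]}}

```text
clock: 12.05
tcp_pos: [0.5342, -0.0535, 0.0409]
orientation: [[0.009, -0.056, 0.998], [0.011, 0.998, 0.056], [-1.0, 0.01, 0.009]]
force: [0.6, 0.7, -1.0]
grip_width: 0.037
```

```bash
python3 go.py .5294 -.0528 .01 3.4;python3 look.py 8; python3 -c "
import cv2
cv2.imwrite('pics/c8.png',cv2.resize(cv2.imread('pics/side8.png')[150:270,240:400],(800,600)))"
```

```text
t 12.05 tcp [ 0.5342 -0.0535  0.0409] zang 3.19 grip 0.037 F [ 0.6  0.7 -1. ] tilt [ 0.009  0.011 -1.   ] j [-15.  21. -21.  47.   1.  72.]
slide [ 0.0309  0.0007 -0.005 ] twist -0.2
```

View pics/c8.png

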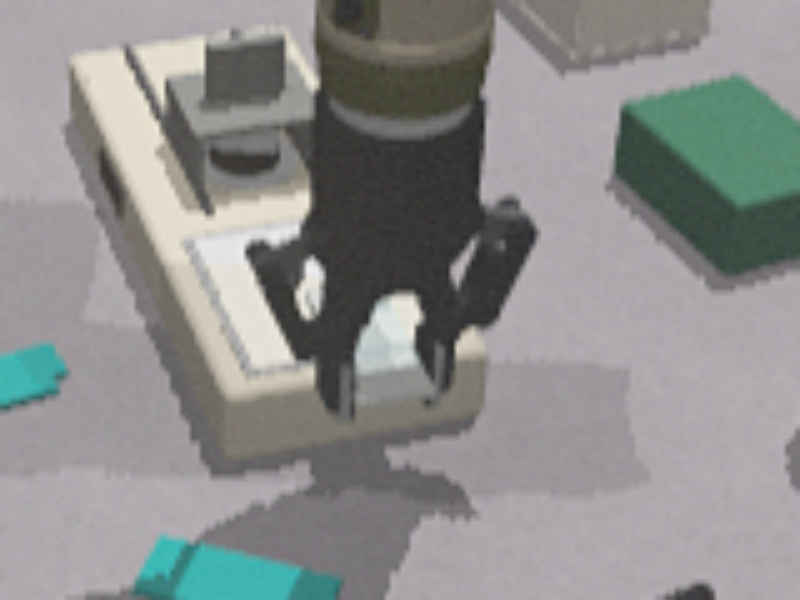

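{"fn": "apply_moves", "kwargs": {"moves": [{"claw":0.03,"slide":[0.006,0.001,-0.003],"twist":0},{"claw":0.03,"slide":[0.01,0.001,-0.003],"twist":0},{"claw":0.03,"slide":[0.013,0.001,-0.003],"twist":0},{"claw":0.03,"slide":[0.016,0.001,-0.003],"twist":0},{"claw":0.03,"slide":[0.019,0.001,-0.003],"twist":0}]}}

```text
clock: 12.78
tcp_pos: [0.5332, -0.0529, 0.0242]
orientation: [[0.013, -0.056, 0.998], [0.01, 0.998, 0.056], [-1.0, 0.009, 0.013]]
force: [-3.2, -0.3, 11.4]
grip_width: 0.0371
```

```bash
python3 go.py .5294 -.0528 .01 3.4
```

```text
t 12.775 tcp [ 0.5332 -0.0529  0.0242] zang 3.19 grip 0.0371 F [-3.2 -0.3 11.4] tilt [ 0.013  0.01  -1.   ] j [-15.  22. -23.  45.   1.  72.]
slide [ 0.0142  0.0002 -0.0039] twist -0.2
```

{"fn": "apply_moves", "kwargs": {"moves": [{"claw":0.03,"slide":[0.004,0,-0.001],"twist":0},{"claw":0.03,"slide":[0.007,0,-0.001],"twist":0},{"claw":0.03,"slide":[0.01,0,-0.001],"twist":0},{"claw":0.03,"slide":[0.013,0,-0.001],"twist":0},{"claw":0.03,"slide":[0.015,0,-0.001],"twist":0}]}}

```text
clock: 13.4
tcp_pos: [0.5339, -0.0527, 0.0113]
orientation: [[0.016, -0.056, 0.998], [0.01, 0.998, 0.056], [-1.0, 0.009, 0.017]]
force: [-2.8, 0.3, 16.4]
grip_width: 0.0373
```

```bash
python3 go.py .5294 -.0528 .01 3.4;python3 look.py 9; python3 -c "
import cv2
cv2.imwrite('pics/c9.png',cv2.resize(cv2.imread('pics/side9.png')[150:270,240:400],(800,600)))"
```

```text
t 13.4 tcp [ 0.5339 -0.0527  0.0113] zang 3.21 grip 0.0373 F [-2.8  0.3 16.4] tilt [ 0.016  0.01  -1.   ] j [-15.  23. -24.  43.   1.  72.]
slide [ 0.0012  0.0001 -0.0045] twist -0.2
```

View pics/c9.png

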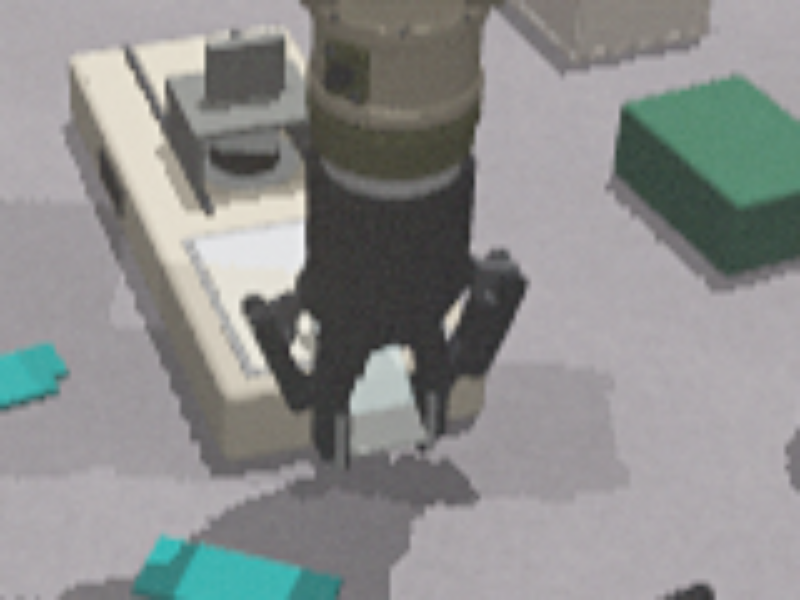

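{"fn": "apply_moves", "kwargs": {"moves": [{"claw":0.03,"slide":[-0.03,0,-0.001],"twist":0},{"claw":0.03,"slide":[-0.09,0,-0.003],"twist":0},{"claw":0.03,"slide":[-0.147,0.03,-0.006],"twist":0},{"claw":0.03,"slide":[-0.147,0.075,-0.008],"twist":0},{"claw":0.03,"slide":[-0.147,0.075,-0.008],"twist":0}]}}

```text
clock: 14.12
tcp_pos: [0.5192, 0.0224, 0.1596]
orientation: [[0.018, -0.06, 0.998], [0.01, 0.998, 0.06], [-1.0, 0.009, 0.018]]
force: [-0.4, 0.7, -0.8]
grip_width: 0.0373
```

```bash
python3 go.py .525 .023 .158 3.4;python3 look.py a; python3 -c "
import cv2
cv2.imwrite('pics/ca.png',cv2.resize(cv2.imread('pics/sidea.png')[80:230,220:420],(800,600)))"
```

```text
t 14.125 tcp [0.5192 0.0224 0.1596] zang 3.42 grip 0.0373 F [-0.4  0.7 -0.8] tilt [ 0.018  0.01  -1.   ] j [ -7.  13. -14.  62.   1.  80.]
slide [0.0017 0.0003 0.0058] twist 0.0
```

View pics/ca.png

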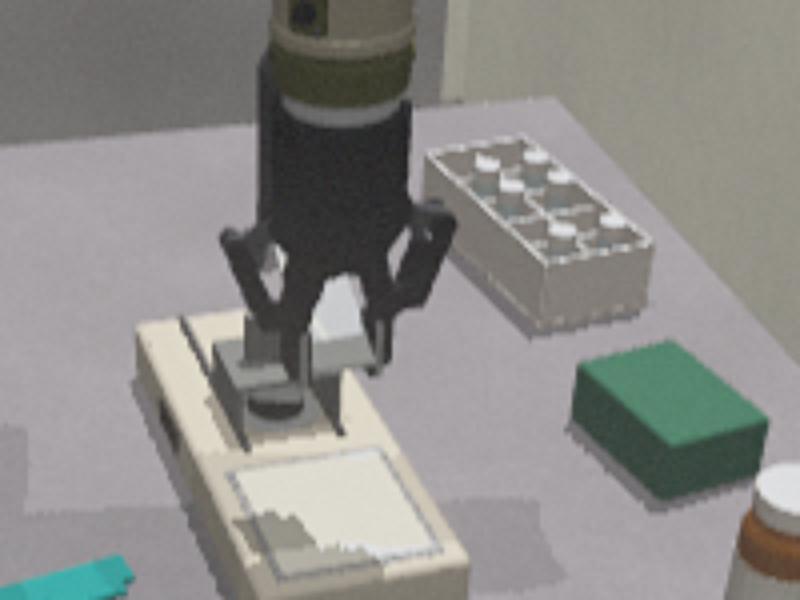

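```bash
python3 - <<'E'
from h import *
S=ld("sidea.npz");P=cloud(S)
# column through slide centre, crop x ~340, /4+220
for x in(330,340,350):
  for y in range(265,385,8):
    u,v=int(x/4+220),int(y/4+80);print(x,y,P[v,u].round(3),S["color"][v,u])
E
```

```text
330 265 [0.508 0.003 0.246] [54 54 57]
330 273 [ 0.282 -0.818  0.699] [47 46 52]
330 281 [0.511 0.012 0.23 ] [189 186 186]
330 289 [0.523 0.053 0.202] [208 206 206]
330 297 [0.522 0.049 0.199] [206 205 202]
330 305 [0.521 0.045 0.195] [205 204 200]
330 313 [0.519 0.036 0.196] [203 201 199]
330 321 [0.518 0.034 0.191] [204 201 200]
330 329 [0.516 0.025 0.191] [205 202 200]
330 337 [0.516 0.025 0.186] [192 194 193]
330 345 [0.513 0.015 0.186] [142 147 145]
330 353 [0.514 0.016 0.18 ] [146 147 145]
330 361 [0.512 0.01  0.179] [148 151 150]
330 369 [0.511 0.003 0.178] [125 129 128]
330 377 [0.548 0.136 0.087] [78 80 80]
340 265 [0.518 0.011 0.24 ] [52 54 53]
340 273 [0.517 0.009 0.236] [104 101  99]
340 281 [0.531 0.057 0.204] [210 208 207]
340 289 [0.531 0.054 0.2  ] [206 203 202]
340 297 [0.528 0.046 0.199] [207 204 203]
340 305 [0.528 0.042 0.196] [205 201 200]
340 313 [0.526 0.038 0.194] [204 202 200]
340 321 [0.525 0.033 0.191] [204 203 201]
340 329 [0.524 0.03  0.188] [206 205 203]
340 337 [0.523 0.022 0.187] [174 173 173]
340 345 [0.522 0.019 0.183] [142 146 146]
340 353 [0.52  0.011 0.183] [146 150 150]
340 361 [0.519 0.008 0.179] [145 148 148]
340 369 [0.518 0.004 0.176] [128 134 135]
340 377 [0.575 0.201 0.044] [147 158 161]
350 265 [0.522 0.009 0.241] [52 53 54]
350 273 [0.523 0.011 0.235] [84 83 85]
350 281 [ 0.641  0.418 -0.001] [184 182 183]
350 289 [0.535 0.052 0.201] [204 202 200]
350 297 [0.534 0.05  0.197] [205 203 201]
350 305 [0.533 0.044 0.194] [203 200 198]
350 313 [0.532 0.039 0.193] [206 202 201]
350 321 [0.53  0.031 0.191] [204 201 199]
350 329 [0.528 0.025 0.19 ] [207 205 201]
350 337 [0.527 0.021 0.187] [163 163 163]
350 345 [0.526 0.017 0.184] [145 148 147]
350 353 [0.525 0.012 0.181] [146 150 149]
350 361 [0.523 0.004 0.181] [146 149 150]
350 369 [0.524 0.006 0.174] [163 176 183]
350 377 [0.58  0.197 0.046] [204 220 226]
```

```bash
python3 go.py .5294 -.052 .15 3.4
```

```text
t 14.225 tcp [0.5191 0.0204 0.1584] zang 3.28 grip 0.0373 F [ 0.3  0.  -0.5] tilt [ 0.016  0.01  -1.   ] j [ -7.  13. -14.  62.   1.  80.]
slide [ 0.0078 -0.073   0.006 ] twist -0.1
```

{"fn": "apply_moves", "kwargs": {"moves": [{"claw":0.03,"slide":[0,-0.05,0.005],"twist":0},{"claw":0.03,"slide":[0.01,-0.0755,0.006],"twist":0},{"claw":0.03,"slide":[0.07,-0.0755,0.006],"twist":0},{"claw":0.03,"slide":[0.125,-0.0755,0.006],"twist":0},{"claw":0.03,"slide":[0.13,-0.0755,0.006],"twist":0}]}}

```text
clock: 14.85
tcp_pos: [0.5271, -0.0535, 0.0234]
orientation: [[0.006, -0.055, 0.998], [0.012, 0.998, 0.055], [-1.0, 0.011, 0.007]]
force: [-1.2, -0.6, 0.6]
grip_width: 0.0372
```

```bash
python3 go.py .5294 -.052 .006 3.4
```

```text
t 14.85 tcp [ 0.5271 -0.0535  0.0234] zang 3.17 grip 0.0372 F [-1.2 -0.6  0.6] tilt [ 0.006  0.012 -1.   ] j [-15.  22. -23.  45.   1.  72.]
slide [0.0174 0.0011 0.0023] twist -0.2
```

{"fn": "apply_moves", "kwargs": {"moves": [{"claw":0.03,"slide":[0.008,0,0.001],"twist":0},{"claw":0.03,"slide":[0.012,0,0.001],"twist":0},{"claw":0.03,"slide":[0.015,0.001,0.001],"twist":0},{"claw":0.03,"slide":[0.018,0.002,0.001],"twist":0},{"claw":0.03,"slide":[0.019,0.004,0.001],"twist":0}]}}

```text
clock: 15.48
tcp_pos: [0.5295, -0.0517, 0.0075]
orientation: [[0.009, -0.055, 0.998], [0.006, 0.998, 0.054], [-1.0, 0.005, 0.01]]
force: [-7.3, -10.8, 13.5]
grip_width: 0.0375
```

```bash
python3 go.py .5294 -.05 .006 3.4
```

```text
t 15.475 tcp [ 0.5295 -0.0517  0.0075] zang 3.12 grip 0.0375 F [ -7.3 -10.8  13.5] tilt [ 0.009  0.006 -1.   ] j [-14.  23. -24.  42.   0.  72.]
slide [0.0015 0.0017 0.    ] twist -0.3
```

{"fn": "apply_moves", "kwargs": {"moves": [{"claw":0.03,"slide":[0.001,0.002,0],"twist":0},{"claw":0.03,"slide":[0.001,0.004,0],"twist":0},{"claw":0.03,"slide":[0.001,0.004,0],"twist":0}]}}

```text
clock: 15.85
tcp_pos: [0.5312, -0.0504, 0.0092]
orientation: [[0.013, -0.053, 0.998], [-0.0, 0.999, 0.053], [-1.0, -0.001, 0.013]]
force: [-3.2, -8.4, 5.5]
grip_width: 0.0372
```

```bash
python3 go.py .5294 -.05 .006 3.4
```

```text
t 15.85 tcp [ 0.5312 -0.0504  0.0092] zang 3.05 grip 0.0372 F [-3.2 -8.4  5.5] tilt [ 0.013 -0.    -1.   ] j [-14.  23. -24.  42.   0.  73.]
slide [ 0.0031  0.0005 -0.0018] twist -0.3
```

Lift back over the pad and measure.

{"fn": "apply_moves", "kwargs": {"moves": [{"claw":0.03,"slide":[-0.03,0,-0.001],"twist":0},{"claw":0.03,"slide":[-0.09,0,-0.003],"twist":0},{"claw":0.03,"slide":[-0.147,0.03,-0.002],"twist":0},{"claw":0.03,"slide":[-0.147,0.075,-0.002],"twist":0},{"claw":0.03,"slide":[-0.147,0.075,-0.002],"twist":0}]}}

```text
clock: 16.48
tcp_pos: [0.5241, 0.0267, 0.1587]
orientation: [[0.018, -0.057, 0.998], [-0.0, 0.998, 0.057], [-1.0, -0.001, 0.018]]
force: [0.5, 0.5, -0.8]
grip_width: 0.0372
```

```bash
cat > slope.py <<'E'
import sys
from h import *
S=ld(f"side{sys.argv[1]}.npz");tc=np.array([float(a) for a in sys.argv[2:5]])
P=cloud(S);q=P[(np.abs(P[...,0]-tc[0])<.013)&(np.abs(P[...,1]-tc[1])<.06)&(P[...,2]-tc[2]>-.01)&(P[...,2]-tc[2]<.08)&(S["range_z"]>0)&(S["color"].min(-1)>110)]
# robust line z(y)
l=cv2.fitLine(q[:,1:].astype(np.float32),cv2.DIST_HUBER,0,.001,.001).ravel()
n=np.array([-l[1],l[0]]);r=(q[:,1:]-l[2:])@n
print(len(q),"slope",np.degrees(np.arctan2(l[1],l[0])),"rms",r.std(),"range y",q[:,1].min(),q[:,1].max(),"z",q[:,2].min(),q[:,2].max())
E
python3 go.py .525 .023 .158 3.4;python3 look.py b; python3 -c "
import cv2
cv2.imwrite('pics/cb.png',cv2.resize(cv2.imread('pics/sideb.png')[80:230,220:420],(800,600)))"; python3 slope.py a .5192 .0224 .1596; python3 -c "
from station import env
print(*env.get_obs()['tcp_pos'])" | xargs python3 slope.py b
```

```text
t 16.475 tcp [0.5241 0.0267 0.1587] zang 3.3 grip 0.0372 F [ 0.5  0.5 -0.8] tilt [ 0.018 -0.    -1.   ] j [ -6.  14. -14.  62.   0.  81.]
slide [ 0.0007 -0.0038  0.0007] twist -0.1
213 slope 25.80484 rms 0.0077669041010537425 range y 0.002856976077793537 0.058870776627272824 z 0.17321215504268345 0.23456333883870795
220 slope 31.327002 rms 0.00787554641188848 range y 0.00653551908239395 0.06170280494360438 z 0.17178169623686107 0.23497196068302853
```

View pics/cb.png

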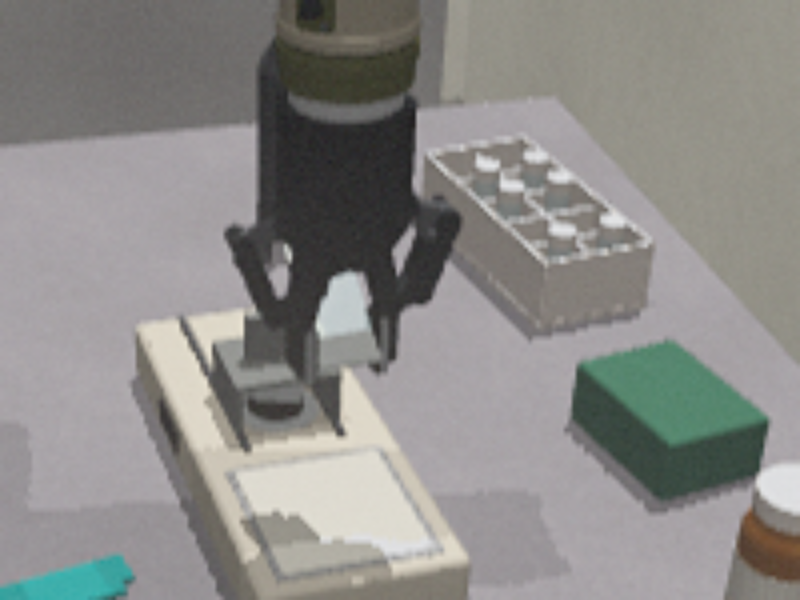

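{"fn": "apply_moves", "kwargs": {"moves": [{"claw":0.03,"slide":[0,-0.05,0.003],"twist":0},{"claw":0.03,"slide":[0.01,-0.077,0.003],"twist":0},{"claw":0.03,"slide":[0.07,-0.077,0.003],"twist":0},{"claw":0.03,"slide":[0.125,-0.077,0.003],"twist":0},{"claw":0.03,"slide":[0.135,-0.077,0.003],"twist":0}]}}

```text
clock: 17.2
tcp_pos: [0.5291, -0.0524, 0.0185]
orientation: [[0.007, -0.053, 0.999], [0.001, 0.999, 0.053], [-1.0, 0.0, 0.007]]
force: [-0.1, 0.4, 0.2]
grip_width: 0.0375
```

```bash
python3 go.py .5294 -.046 .006 3.4
```

```text
t 17.2 tcp [ 0.5291 -0.0524  0.0185] zang 3.04 grip 0.0375 F [-0.1  0.4  0.2] tilt [ 0.007  0.001 -1.   ] j [-14.  22. -23.  44.   0.  73.]
slide [0.0125 0.0064 0.0006] twist -0.4
```

{"fn": "apply_moves", "kwargs": {"moves": [{"claw":0.03,"slide":[0.008,0.001,0],"twist":0},{"claw":0.03,"slide":[0.013,0.002,0],"twist":0},{"claw":0.03,"slide":[0.015,0.004,0],"twist":0},{"claw":0.03,"slide":[0.015,0.006,0],"twist":0},{"claw":0.03,"slide":[0.015,0.008,0],"twist":0}]}}

```text
clock: 17.82
tcp_pos: [0.5304, -0.0505, 0.007]
orientation: [[0.01, -0.05, 0.999], [-0.012, 0.999, 0.05], [-1.0, -0.013, 0.009]]
force: [-6.7, -23.5, 9.8]
grip_width: 0.0371
```

```bash
python3 go.py .5294 -.046 .006 3.4
```

```text
t 17.825 tcp [ 0.5304 -0.0505  0.007 ] zang 2.86 grip 0.0371 F [ -6.7 -23.5   9.8] tilt [ 0.01  -0.012 -1.   ] j [-14.  23. -24.  42.  -1.  73.]
slide [ 0.0009  0.0046 -0.0008] twist -0.5
```

{"fn": "apply_moves", "kwargs": {"moves": [{"claw":0.03,"slide":[0.0,-0.001,0],"twist":0},{"claw":0.03,"slide":[0.003,-0.0015,0],"twist":0},{"claw":0.03,"slide":[0.006,-0.0015,0],"twist":0},{"claw":0.03,"slide":[0.008,-0.0015,0],"twist":0}]}}

```text
clock: 18.32
tcp_pos: [0.5336, -0.0526, 0.0022]
orientation: [[0.016, -0.05, 0.999], [-0.014, 0.999, 0.05], [-1.0, -0.015, 0.016]]
force: [-3.1, -2.1, 20.9]
grip_width: 0.0373
```

```bash
python3 go.py .5294 -.046 .006 3.4
```

```text
t 18.325 tcp [ 0.5336 -0.0526  0.0022] zang 2.89 grip 0.0373 F [-3.1 -2.1 20.9] tilt [ 0.016 -0.014 -1.   ] j [-14.  23. -24.  41.  -1.  73.]
slide [-0.0039  0.0067 -0.0038] twist -0.5
```

Now back up over the pad, and measure.

{"fn": "apply_moves", "kwargs": {"moves": [{"claw":0.03,"slide":[-0.03,-0.001,-0.004],"twist":0},{"claw":0.03,"slide":[-0.09,0,-0.006],"twist":0},{"claw":0.03,"slide":[-0.15,0.03,-0.006],"twist":0},{"claw":0.03,"slide":[-0.15,0.075,-0.006],"twist":0},{"claw":0.03,"slide":[-0.15,0.075,-0.006],"twist":0}]}}

```text
clock: 18.95
tcp_pos: [0.5218, 0.0269, 0.1524]
orientation: [[0.019, -0.055, 0.998], [-0.013, 0.998, 0.055], [-1.0, -0.014, 0.018]]
force: [-0.2, -0.8, -0.9]
grip_width: 0.0373
```

```bash
sed -i 's/<.08)/<.055)/' slope.py
python3 go.py .525 .023 .158 3.4;python3 look.py c; python3 -c "
import cv2
cv2.imwrite('pics/cc.png',cv2.resize(cv2.imread('pics/sidec.png')[80:230,220:420],(800,600)))"; python3 slope.py a .5192 .0224 .1596;python3 slope.py b .5241 .0267 .1587; python3 -c "
from station import env
print(*env.get_obs()['tcp_pos'])" | xargs python3 slope.py c
```

```text
t 18.95 tcp [0.5218 0.0269 0.1524] zang 3.17 grip 0.0373 F [-0.2 -0.8 -0.9] tilt [ 0.019 -0.013 -1.   ] j [ -5.  13. -15.  61.  -1.  81.]
slide [-0.0055 -0.0042  0.0031] twist -0.2
207 slope 25.495289 rms 0.0017163203986279344 range y 0.002856976077793537 0.058870776627272824 z 0.17321215504268345 0.20443054751060527
215 slope 31.597065 rms 0.0017103420053274586 range y 0.00653551908239395 0.06170280494360438 z 0.17178169623686107 0.20816423854851002
216 slope 37.773903 rms 0.0016465154108603497 range y 0.007410543995187179 0.05495697239687311 z 0.16668003222590422 0.20466843059711579
```

View pics/cc.png

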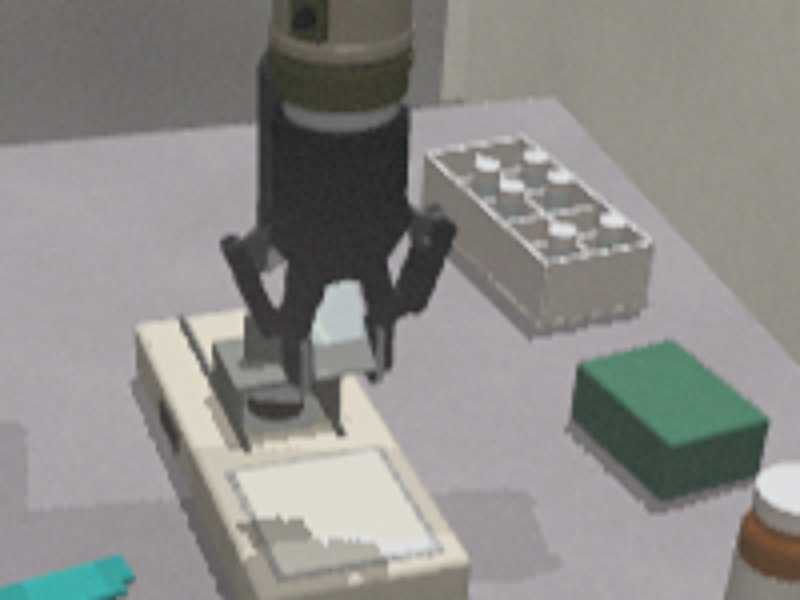

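{"fn": "apply_moves", "kwargs": {"moves": [{"claw":0.03,"slide":[0,0,0],"twist":0},{"claw":0.03,"slide":[0,0,0],"twist":0},{"claw":0.03,"slide":[0,0,0],"twist":0},{"claw":0.03,"slide":[0,0,0],"twist":0}]}}

```text
clock: 19.55
tcp_pos: [0.5213, 0.0244, 0.1507]
orientation: [[0.016, -0.052, 0.999], [-0.014, 0.999, 0.052], [-1.0, -0.015, 0.015]]
force: [0.4, 0.5, -0.4]
grip_width: 0.0373
```

```bash
python3 look.py d; python3 - <<'E'
from h import *
from station import env
o=np.array([.5164,.1678])
for n in("top","side"):
    S=ld(n+"d.npz");P=cloud(S);P=P[S["range_z"]>0]
    q=P[(np.hypot(*(P[:,:2]-o).T)<.04)&(P[:,2]>.1)&(P[:,2]<.127)]
    print(n,len(q),(q.mean(0),cv2.minAreaRect((q[:,:2]*1000).astype(np.float32))) if len(q)>5 else 0)
b=env.get_obs();print(b["tcp_pos"],b["qvel"].round(2),b["grip_width"],b["force"])
E
python3 -c "
from station import env
print(*env.get_obs()['tcp_pos'])" | xargs python3 slope.py d
```

```text
top 54 (array([0.52202784, 0.16866797, 0.12140268]), ((518.2586059570312, 167.74127197265625), (42.20698165893555, 8.571065902709961), 1.8403481245040894))
side 34 (array([0.50251841, 0.16437224, 0.10944356]), ((508.990478515625, 165.8428192138672), (26.96639633178711, 11.188117980957031), 15.763299942016602))
[0.52130657 0.02452595 0.15085433] [ 0.16  0.04 -0.03  0.02 -0.01 -0.01] 0.03704537698182677 [-0.0081664  -0.02109762 -0.51627839]
212 slope 36.468113 rms 0.0017172823684151195 range y 0.007099384639907732 0.055477759416779536 z 0.16520896105551236 0.20190657722763167
```

View pics/topd.png

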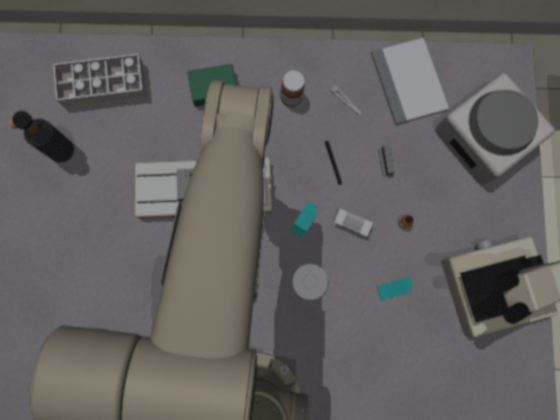

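{"fn": "apply_moves", "kwargs": {"moves": [{"claw":0.03,"slide":[0,0,0],"twist":0},{"claw":0.03,"slide":[0,0,0],"twist":0},{"claw":0.03,"slide":[0,0,0],"twist":0},{"claw":0.03,"slide":[0,0,0],"twist":0},{"claw":0.03,"slide":[0,0,0],"twist":0}], "grip_force": 45}}

```text
clock: 20.27
tcp_pos: [0.5213, 0.0245, 0.1509]
orientation: [[0.016, -0.052, 0.999], [-0.014, 0.999, 0.052], [-1.0, -0.015, 0.016]]
force: [0.7, 0.4, -1.1]
grip_width: 0.0372
```

```bash
for i in e f g; do python3 look.py $i; python3 -c "
from station import env
print(*env.get_obs()['tcp_pos'])" | xargs python3 slope.py $i;done
```

```text
217 slope 35.81801 rms 0.0018477178032444274 range y 0.003912929888587595 0.05666722163300649 z 0.16351012926031447 0.20330491891918995
218 slope 36.98811 rms 0.00179531134590038 range y 0.004591528607571216 0.05566834871171047 z 0.1645968478772667 0.2027900237849947
215 slope 35.902874 rms 0.0017826301169449029 range y 0.007394784724731141 0.058747718552430994 z 0.16528980987770667 0.20272159261372782
```

{"fn": "apply_moves", "kwargs": {"moves": [{"claw":0.03,"slide":[0,0,0],"twist":0},{"claw":0.03,"slide":[0,0,0],"twist":0},{"claw":0.03,"slide":[0,0,0],"twist":0},{"claw":0.03,"slide":[0,0,0],"twist":0},{"claw":0.03,"slide":[0,0,0],"twist":0}]}}

```text
clock: 21.2
tcp_pos: [0.5213, 0.0245, 0.1509]
orientation: [[0.016, -0.052, 0.999], [-0.014, 0.999, 0.052], [-1.0, -0.015, 0.016]]
force: [-0.7, -0.5, 0.9]
grip_width: 0.0371
```

```bash
for i in h1 i1 ; do python3 look.py $i; python3 -c "
from station import env
print(*env.get_obs()['tcp_pos'])" | xargs python3 slope.py $i;done
```

```text
216 slope 37.70169 rms 0.0016777162855973235 range y 0.007144797798759317 0.05498227517092034 z 0.16484393011551882 0.2027956321440528
217 slope 36.369675 rms 0.0017362606002250837 range y 0.0076474859662065825 0.05740784070017905 z 0.16465958570681097 0.20308475577166452
```

Stable at about 37° with only measurement noise between readings, so I hand in.

```bash
python3 -c "
from station import env
env.sign_off()"
```

```text
the job is handed in; nothing more can be done
```

I handed the job in at about 21 s of the 61 s allowed, with the notched slide held over the lamp pad at about 37° instead of the 45° asked. That is inside the judged 27 to 62° range. Sign-off gives no verdict, so these are my own measurements.

- **Knob:** I turned it clockwise about 61°. Before the hood covered it, the pointer read about 161–163°. The mark read about 161–165° from above but about 155–158° in the side view, so the two views disagreed. The view from above looked lined up to within 2–3° (the limit is 7.4°). I could not check it again once it was covered.
- **Guard hood:** I pulled it by its fin until it pressed about 17 N against its stop. A later measurement put the fin over the knob axis, which is fully home.
- **Slide:** I gripped the notched slide near its blank end. The moves cannot tilt the tool, so I pressed the slide's underside on the lamp's end edge to pivot it in the fingers. That took three goes, giving about 26°, then 32°, then 37°; on the third the fingers seemed to meet the lamp's end face, so I stopped there.
- **Final pose:** The notched end is up, with the label face on the upper side. The slide's middle is about 150 mm above the pad and within about 5 mm of its centre. Five readings over roughly the last second, after I raised the grip to 45 N, stayed between 36° and 38°, which looks like noise rather than slipping.

In the last overhead picture the other slide and the loose items I could see looked unmoved; the arm hid part of the bench.

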